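Nip a glued plane blank in a ratchet clamp: three clicks, and hold

ROBOT

A 7-joint arm with a two-finger parallel gripper is mounted at the origin on the work surface. World frame = base frame: x ahead of the robot, y to its left, z up, the work surface at z = 0. Lengths are in m, angles in rad, forces in N, time in s.
With the tool pointing down it reaches from about 0.4 to 0.85 m from the base axis. Payload 10.4 kg.
Tool frame: the origin (TCP) lies midway between the tips of the shut fingers; the grasp point (between the pads) lies 19 mm behind it (hold_point_z is the distance from the TCP to the grasp point, in m); z points along the fingers, y is the line along which they close (so a half turn about z gives the same grasp; the last joint's range is limited). The gripper opens to 85 mm and grips with 20 to 120 N. Pads are 22 mm wide; open, the fingers measure 114 mm over their backs; the gripper's body (76 mm by 85 mm) begins 54 mm behind the grasp point. The pads swing forward as they close: fully open they stand 13 mm farther back than shut.
Start: joints at [-0.023, 0.332, -0.065, 1.46, 0.022, 1.35, -0.088], TCP at [0.625, 0, 0.231] pointing down, gripper open.
Joint ranges: [-2.6, 2.6], [-0.5, 2.12], [-1.47, 1.34], [0.16, 2.42], [-1.27, 4.41], [0.06, 2.06], [-2.6, 2.6]. Speed limits (rad/s): [2.22, 2.22, 2.79, 2.79, 3.14, 3.14, 3.14].

INTERFACE

Orientations are given as a unit quaternion [x, y, z, w].
In Python, from cell import * gives the robot as it stands.
- The arm moves only by the tool play_rows, never from a script. Its argument "deltas" is a list of rows, each an object of numbers: "grip": the gripper's target within -1 to 1 (fully open at 1, half-way at 0, shut at -1); "dx", "dy", "dz": the shift along the tool's x, y, z in cm; "rx", "ry", "rz": the turn, a rotation vector about the tool's x, y, z in degrees. A call has 1 to 8 rows; each row shifts and turns the commanded pose from where the row before left it, along the tool's axes as they then stand; what a row does not reach is not made up. A row lasts 1/8 s, in which the tool goes at most 62.5 mm and 10.7 degrees, less where a joint would pass 70% of its speed; a pose out of reach is approached as far as the arm can. A call is refused whole if a number of a shift passes 6.25 or a number of a turn 10.7, either way. A call with a gripper value outside its range is refused whole. The fingers move at their own pace and stop on an object; the grip force is fixed at half the most. Time passes only in rows, so rows that do not move let the fingers close. It gives the time, the measured TCP pose, the force, the opening and the grip force at its end, in the units of the state.
- read_state(): the state, without advancing time (a new reading comes with each control period).
- snapshot(name): name is "scene" or "side" or "wrist"; returns a dict with "img" (384x512x3 uint8, red, green, blue), "z_map" (384x512 float32, m along the optical axis (not along the pixel's ray), 0 where there is no reading), "fx", "fy", "cx", "cy" (pixels), "origin" and "attitude" of the camera in the world; the wrist camera has in their place "T_tool_cam" (4x4, takes a point from camera to tool coordinates, whose origin is the TCP and whose axes are the flange's). Camera axes: x right, y down, z forward; pixel columns grow to the right and rows downward; lengths in m; the calibration is good to about 2 mm. The wrist camera is an equidistant fisheye: a pixel r from the principal point sees the ray r / f radians off the axis. A picture is of the moment at which its call begins: read the wrist's pose just before it.
- sign_off(): hands the job in; it is judged then, once.
The state is a dict: "clock": time; "joint_positions": joint angles; "qvel": joint speeds; "tau": joint torques, N m; "eef_pos": TCP position; "ee_rot": TCP orientation; "contact_force": force on the tool from outside, world axes, zero at the start; "torque": the same for the moment, N m; "gripper_width": finger opening in m; "grip_force": force on a finger pad.
Only numpy, scipy, OpenCV 4.12 (cv2) and the standard library are available. Lean on these libraries where they do the work, as an engineer would, in place of code of your own. Each camera call takes 0.05 s, during which the arm holds its last target. There are 200 camera calls.

TASK

The wooden plane blank standing in the glue-up cradle has just been glued: with the red ratchet lever still up, slide the clamp's sliding arm along its bar until the blank is nipped firmly between both cork pads. Then press the lever down exactly three clicks, counting them by feel (a click cannot be taken back, and a fourth would squeeze the joint dry). Finish while still bearing down on the lever in that third notch so that nothing creeps while I fit the second clamp; keep the blank square and seated on its bearers, and leave all the other tools and the glue where they are.

Things in the scene. Friction and masses are not known exactly. Their poses are not given: they have to be found in the camera images.
- clamp: Steel-barred lever clamp lying in a fixed plywood cradle (400 x 125 x 12 mm), jaws up. Origin: on the bench under the face of the fixed cork pad. x runs along the bar towards the sliding arm and lever, z up. Bar 6 wide, top at z 36, from x -60 to 350. Two bearers (top z 38, y +-41 to +-59, x 3 to 121) flank the bar. Pads and lever pivot lie at z 72, y 0.
- fixed_jaw: The clamp's fixed alloy jaw with its cork pad (28 mm disc), standing 98 mm high at the end of the bar; same frame as clamp, so the pad's face is its x = 0. Never moves in the clamp.
- slide_arm (a joint): Travel (m) of the alloy sliding arm along the bar: 0 = fully out, pad faces 150 mm apart; it grows as the arm closes (moves along the clamp's -x), so the gap is 0.150 - value while the lever is up. About 10 N keeps it sliding; it stays where it is left. Against the nipped blank the moving pad gives up to 4 mm, adding up to about 7 N, then stops dead.
- column_grip (a point): Point in the sliding arm's upright column, 13 mm below the column's solid top and 85 mm over the bench. The column is 18 (along the bar) x 24 (across it) mm and free from z 45 to 96; pinch it across the bar, from above. A brass pawl, its roller in the lever's teeth, on two ears stands on it to z 116. This point is 31 mm outward (clamp +x) of the moving pad's face.
- pad: The moving cork pad, a 28 mm disc facing the blank. Its origin is not on it: use pad_face.
- pad_face (a point): Centre of the face of the moving cork pad, 72 mm over the bench; its own x axis runs like the clamp's x, outward.
- blank: Laminated plane blank, loose, 0.45 to 0.7 kg: pale core, two dark cheeks, 64 mm thick (x, squeezed by the pads), 190 long (y), 60 high. Origin: centre of its underside, which stands on the bearers at z 38. It starts 2 to 14 mm clear of the fixed pad; the moving pad pushes it along the bearers to it. Nipped home its origin is at clamp x = 32 mm.
- lever (a joint): Ratchet lever's angle (rad): 0 = up (handle rises 0.55 rad outward from the bar), grows as it is pressed down, ends at 0.80. A tooth every 0.14. Each time the force at the grip climbs a ramp to 7 to 10 N, then the pawl drops, the force vanishes and the lever jumps 0.02 ahead. Clicks at about 0.21, 0.35, 0.49, 0.63; let go, it stays locked at about 0.23, 0.37, 0.51, 0.65. Return spring about 3 N.
- handle: The lever's handle: steel shank with a red ribbed grip 22 wide, 14 thick, ending 124 mm from the pivot. Origin at the pivot, x along the handle, z out of its top face. Press it down on top of the red grip.
- lever_pivot (a point): The lever's pivot axis (it runs across the bar, along the clamp's y), on the sliding arm, 73 mm outward of the moving pad's face, 72 mm over the bench.
- lever_grip (a point): Point on top of the red grip, 95 mm from the pivot along the handle and 8 mm above its centre line: press down here, following the arc about the pivot.
- bench_plane: Metal bench plane, 245 x 62 mm, about 95 mm high; bystander. Origin under its middle.
- wooden_plane: Dark wooden smoothing plane, 195 x 64 mm, its iron up to 130 mm; bystander. Origin under its middle.
- glue_bottle: White glue bottle, 60 mm across, 165 high, upright on the far side of the clamp; bystander. Origin under its middle.
- glue_tin: Open steel tin, 72 mm across, 60 high, with a glue brush leaning out to about 90; bystander on the far side of the clamp. Origin under its middle.
- marking_gauge: Wooden marking gauge, 190 long, 60 high; bystander on the far side of the clamp. Origin under its middle.
- try_square: Try square lying flat, stock 110 mm, blade 165 mm; bystander. Origin at its outer corner.
- second_clamp: A second clamp of the same kind, lying flat, 340 mm long, 26 high; bystander. Origin under the middle of its bar.
Not all that is in view belongs to the job. What is shaped like the blank but purple is not meant.

How it is judged:
By the outcome, as a careful person would: the job done as asked, in the order asked, and still so for the second after the job is handed in, while the arm keeps its last pose, push and grip.
It also fails if it takes over 72 s, if anything falls off the work surface, if the arm or the gripper's body presses on something with over 40 N, if the wrist force passes 120 N, or if a joint passes its speed limit or range.

## Working session

There is one attempt and no reset: what is moved stays moved. The work goes in short steps, Python scripts to look and compute and a tool call to move; the robot and the scene stay as the last step left them, time stands still between calls to the robot, and variables do not carry over. Pictures are saved under pics/ and viewed, at most 10 in all, crops included, and the job is handed in when it is done.

Besides the shell and the picture viewer there is one more tool, called as name(argument=value, ...) on one line, values as JSON. play_rows: Moves the arm, as the interface text tells. Its arguments: {"type":"object","properties":{"deltas":{"type":"array"}},"required":["deltas"]}

```bash
mkdir -p pics; ls; python3 - <<'E'
from cell import *
import cv2,numpy as np
s=read_state(); print(s)
for n in ("scene","side"):
    d=snapshot(n); cv2.imwrite(f"pics/{n}0.png",cv2.resize(d["img"][:,:,::-1],(800,600))); np.savez(f"{n}0.npz",**d)
    print(n,d["fx"],d["fy"],d["cx"],d["cy"],d["origin"],d["attitude"])
E
```

```text
pics
{'clock': 0.0, 'joint_positions': array([-0.02260594,  0.33285444, -0.06470061,  1.46097536,  0.02163417,
        1.34984628, -0.088499  ]), 'qvel': array([-0.00059218,  0.00083676, -0.00076929,  0.00118359, -0.00095357,
        0.00019968, -0.00138863]), 'tau': array([ 4.98105128e-04, -6.25449800e+01,  4.97091911e-02, -3.91610491e+01,
        1.63588714e-02,  9.83294769e-03, -6.01235030e-06]), 'eef_pos': array([ 6.24628526e-01, -1.21116953e-05,  2.30510553e-01]), 'ee_rot': array([ 7.07093622e-01,  7.07119600e-01, -5.23446648e-04, -4.54852189e-04]), 'contact_force': array([ 0.40354995,  0.29296635, -0.16423639]), 'torque': array([ 0.003878  , -0.09530707, -0.0385247 ]), 'grip_force': 0.0, 'gripper_width': 0.08524202607378838}
scene 484.911759619112 484.911759619112 256.6163758568983 196.890730773611 [1.3212648  0.50207126 1.21338717] [ 0.46940935  0.80970893 -0.30947094 -0.1680894 ]
side 376.6925067329826 376.6925067329826 252.79238232426255 189.6052346966841 [-0.02609448 -1.05880068  0.87172563] [ 0.85602539 -0.20065655  0.12073554 -0.4608475 ]
```

View pics/scene0.png

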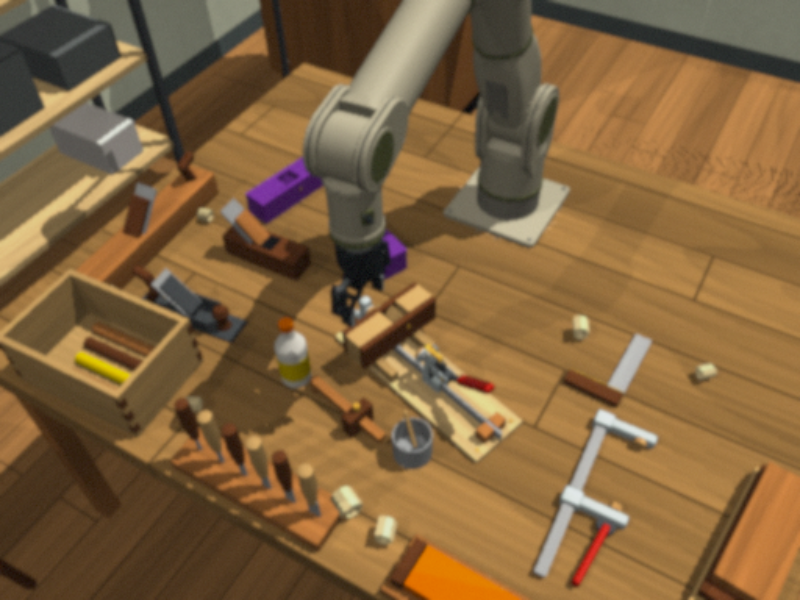

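View pics/side0.png

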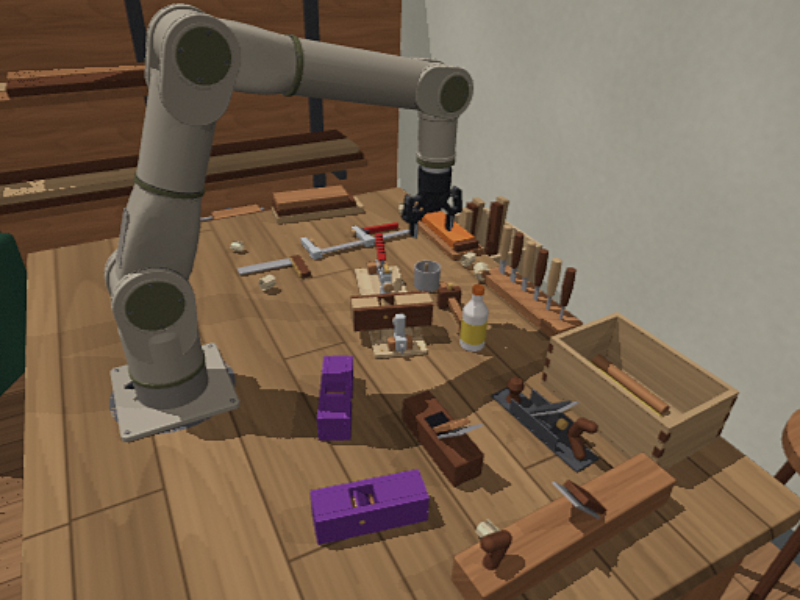

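The scene view shows the clamp in its plywood cradle: fixed jaw by (365,305), blank (390,325), sliding arm (435,370), red lever (475,382) and bar end (500,435). In the side view the fixed jaw is at (400,335), the blank at (392,312) and the lever at (380,245). Two purple things shaped like the blank (side (335,395) and (370,505)) are decoys. The pale core with dark cheeks in the cradle is the one meant. The second clamp (scene (590,490)) lies flat and is not meant. I'll confirm this in an enlarged crop.

```bash
cat > h.py <<'E'
import cv2,numpy as np
from scipy.spatial.transform import Rotation as R
def cloud(d):
    z=d["z_map"]; v,u=np.mgrid[:z.shape[0],:z.shape[1]]
    p=np.stack([(u-d["cx"])/d["fx"]*z,(v-d["cy"])/d["fy"]*z,z],-1)
    return p@R.from_quat(d["attitude"]).as_matrix().T+d["origin"]
def ray(d,u,v):
    r=R.from_quat(d["attitude"]).as_matrix()@np.array([(u-d["cx"])/d["fx"],(v-d["cy"])/d["fy"],1.]); return np.array(d["origin"]),r/np.linalg.norm(r)
def tri(a,b):
    (o1,r1),(o2,r2)=a,b
    A=np.stack([r1,-r2],1); t=np.linalg.lstsq(A,o2-o1,rcond=None)[0]
    p,q=o1+t[0]*r1,o2+t[1]*r2; return (p+q)/2,np.linalg.norm(p-q)
def atz(d,u,v,z):
    o,r=ray(d,u,v); return o+r*(z-o[2])/r[2]
E
python3 - <<'E'
from h import *
a=dict(np.load("scene0.npz"));b=dict(np.load("side0.npz"))
c1=cv2.resize(a["img"][175:300,210:342,::-1],None,fx=4,fy=4,interpolation=cv2.INTER_CUBIC) # 528x500
c2=cv2.resize(b["img"][140:232,218:283,::-1],None,fx=4,fy=4,interpolation=cv2.INTER_CUBIC) #260x368
o=np.zeros((500,788,3),np.uint8);o[:,:528]=c1;o[:368,528:]=c2;cv2.imwrite("pics/crop1.png",o)
for n,d in(("scene",a),("side",b)):
    P=cloud(d)
    for (u,v) in ([(235,198),(250,200),(277,238),(303,245),(318,277),(310,280),(330,270),(305,290)] if n=="scene" else [(256,205),(250,190),(243,160),(256,222)]):
        print(n,u,v,P[v,u].round(3))
E
```

```text
scene 235 198 [ 0.512 -0.07   0.083]
scene 250 200 [ 0.502 -0.022  0.091]
scene 277 238 [0.576 0.113 0.073]
scene 303 245 [0.598 0.205 0.128]
scene 318 277 [0.615 0.266 0.037]
scene 310 280 [0.632 0.25  0.032]
scene 330 270 [0.563 0.281 0.014]
scene 305 290 [0.659 0.248 0.015]
side 256 205 [ 0.499 -0.094  0.09 ]
side 250 190 [ 0.52  -0.003  0.095]
side 243 160 [0.583 0.188 0.114]
side 256 222 [ 0.489 -0.117  0.033]
```

View pics/crop1.png

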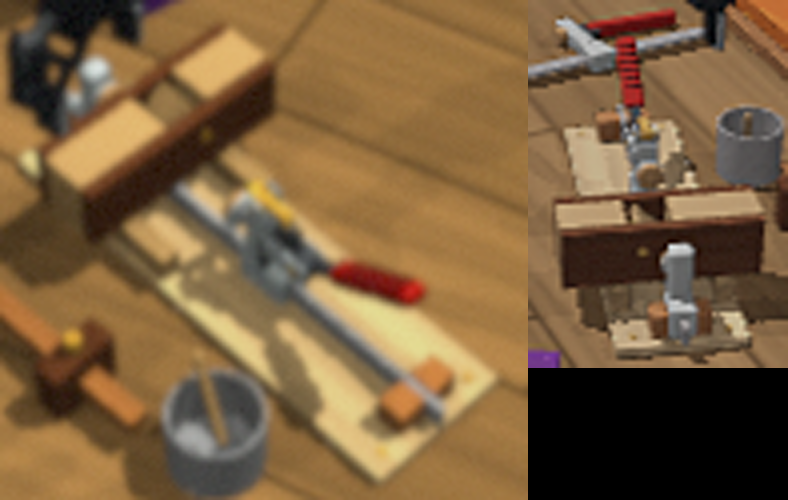

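The crop confirms it. The left part (scene) shows the pale/dark blank at crop (160,130), the sliding arm with its brass pawl at (265,230), the red grip at (330-425, 268-292) and the bar end at (440,412). The right part (side) shows the fixed jaw's top at (680,250) and the grip at (630,70).

```bash
python3 - <<'E'
from h import *
a=dict(np.load("scene0.npz"));b=dict(np.load("side0.npz"))
c=lambda x,y:(210+(x+.5)/4-.5,175+(y+.5)/4-.5)
s=lambda x,y:(218+(x-528+.5)/4-.5,140+(y+.5)/4-.5)
b1=atz(a,*c(180,186),.036);b2=atz(a,*c(440,408),.036)
d=b2-b1;print("bar",b1.round(3),b2.round(3),np.degrees(np.arctan2(d[1],d[0])))
k1,k2=atz(a,*c(495,375),.012),atz(a,*c(380,482),.012);print("board corners",k1,k2,"mid",(k1+k2)/2, np.linalg.norm(k1-k2))
# blank long edge: near-face top edge
e1,e2=atz(a,*c(88,190),.098),atz(a,*c(272,68),.098);e=e2-e1;print("blank edge",e1,e2,np.linalg.norm(e),np.degrees(np.arctan2(e[1],e[0])))
for n,p,q in (("griptip",c(422,290),s(627,40)),("gripinner",c(332,268),s(632,105)),("pawl",c(262,190),s(643,128))):
    print(n,*[x for x in tri(ray(a,*p),ray(b,*q))])
# colour segmented red grip and blank top clouds
for n,D in(("scene",a),("side",b)):
    P=cloud(D);I=D["img"].astype(int)
    m=(I[...,0]>110)&(I[...,1]<60)&(I[...,2]<60)&(np.hypot(P[...,0]-.59,P[...,1]-.18)<.09)
    q=P[m];
    if len(q)>5: print(n,"red",len(q),q.min(0).round(3),q.max(0).round(3),np.median(q,0).round(3))
E
```

```text
bar [0.529 0.009 0.036] [0.611 0.269 0.036] 72.49807242959888
board corners [0.5519053  0.28725282 0.012     ] [0.67185951 0.25388264 0.012     ] mid [0.61188241 0.27056773 0.012     ] 0.12450935717269893
blank edge [ 0.60727821 -0.02169232  0.098     ] [0.43615934 0.03845048 0.098     ] 0.1813803326972089 160.6350580597859
griptip [0.59951635 0.23722331 0.13826783] 0.008836150135250279
gripinner [0.57873865 0.16686351 0.09671086] 0.0050470875771782605
pawl [0.55462389 0.09554623 0.11355777] 0.0021599206929679353
scene red 86 [0.577 0.17  0.1  ] [0.61  0.24  0.145] [0.596 0.213 0.134]
side red 58 [0.571 0.163 0.099] [0.608 0.237 0.144] [0.587 0.195 0.12 ]
```

```bash
cat >> h.py <<'E'
def wsnap(tag):
    from cell import read_state,snapshot
    s=read_state(); d=snapshot("wrist"); T=np.eye(4);T[:3,:3]=R.from_quat(s["ee_rot"]).as_matrix();T[:3,3]=s["eef_pos"]
    d["T"]=T@d["T_tool_cam"]; np.savez(tag+".npz",**d); return d
def wray(d,u,v):
    x=(u-d["cx"])/d["fx"];y=(v-d["cy"])/d["fy"];r=np.hypot(x,y);k=np.sin(r)/r if r>1e-9 else 1
    c=d["T"][:3,:3]@np.array([x*k,y*k,np.cos(r)]); return d["T"][:3,3],c
def wpix(d,p):
    c=d["T"][:3,:3].T@(np.asarray(p)-d["T"][:3,3]);r=np.arctan2(np.hypot(c[0],c[1]),c[2]);k=r/np.hypot(c[0],c[1])
    return d["cx"]+d["fx"]*k*c[0],d["cy"]+d["fy"]*k*c[1]
E
python3 - <<'E'
from h import *
d=wsnap("w0"); print(d["T_tool_cam"].round(3),d["fx"])
b=dict(np.load("side0.npz"));a=dict(np.load("scene0.npz"))
P=cloud(b)
for n,u,v in (("bottle",304,208),("bottlecap",306,186),("gauge",288,190)): print(n,P[v,u].round(3))
P=cloud(a)
for n,u,v in (("bottle",186,232),("cap",183,208),("gaugeblock",228,264),("gauge end",243,280),("gauge far",203,246),("tin",263,290),("gaugetop",228,258)): print(n,P[v,u].round(3))
E
```

```text
[[-0.    -0.963 -0.269  0.069]
 [ 1.     0.    -0.    -0.   ]
 [ 0.    -0.269  0.963 -0.143]
 [ 0.     0.     0.     1.   ]] 297.3186396354542
bottle [ 0.657 -0.168  0.076]
bottlecap [ 0.664 -0.155  0.162]
gauge [0.701 0.01  0.037]
bottle [ 0.694 -0.126  0.082]
cap [ 0.676 -0.136  0.167]
gaugeblock [0.712 0.029 0.054]
gauge end [0.725 0.086 0.032]
gauge far [ 0.689 -0.074  0.041]
tin [0.736 0.157 0.054]
gaugetop [0.703 0.024 0.069]
```

play_rows(deltas=[{"rz": 8.75,"grip": 1},{"rz": 8.75,"grip": 1},{"dx": 2.3,"dy": -3.1,"grip": 1},{"dx": 2.3,"dy": -3.1,"grip": 1},{"dx": 2.3,"dy": -3.1,"grip": 1},{"grip": 1},{"grip": 1}])

```text
invalid input
```

```bash
python3 - <<'E'
from h import *
d=wsnap("w1"); cv2.imwrite("pics/w1.png",cv2.resize(d["img"][:,:,::-1],(800,600),interpolation=cv2.INTER_CUBIC))
E
```

```text
(no output)
```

View pics/w1.png

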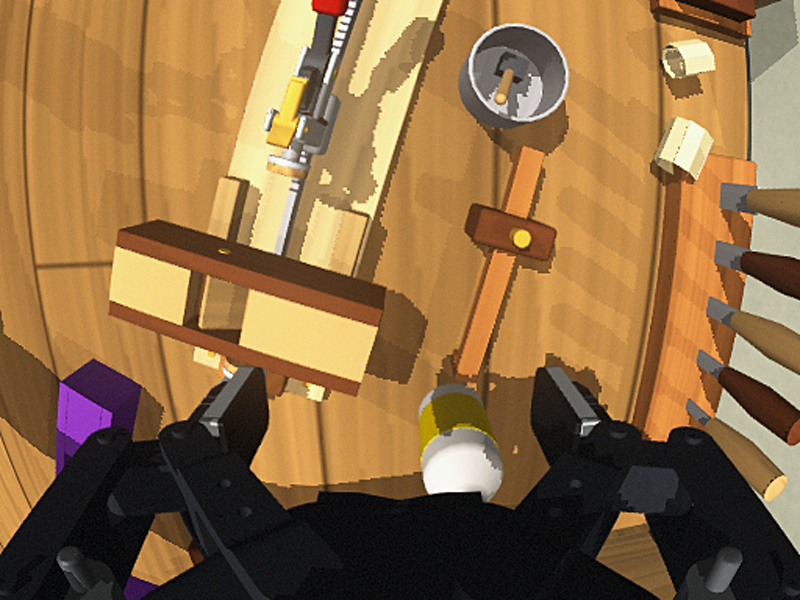

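The picture shows the view from the start pose, since the move was refused. Bar at (288,215), pawl (293,100), column (305,125), lever shank (325,50), red grip (330,5), blank centre (245,300). The tin, gauge and bottle are well clear, on the right.

play_rows(deltas=[{"dx": 0,"dy": 0,"dz": 0,"rx": 0,"ry": 0,"rz": 8.75,"grip": 1},{"dx": 0,"dy": 0,"dz": 0,"rx": 0,"ry": 0,"rz": 8.75,"grip": 1},{"dx": 2.3,"dy": -3.1,"dz": 0,"rx": 0,"ry": 0,"rz": 0,"grip": 1},{"dx": 2.3,"dy": -3.1,"dz": 0,"rx": 0,"ry": 0,"rz": 0,"grip": 1},{"dx": 2.3,"dy": -3.1,"dz": 0,"rx": 0,"ry": 0,"rz": 0,"grip": 1},{"dx": 0,"dy": 0,"dz": 0,"rx": 0,"ry": 0,"rz": 0,"grip": 1}])

```text
clock: 0.95
eef_pos: [0.5557, 0.0969, 0.2315]
ee_rot: [0.805, 0.593, 0.0, -0.0]
contact_force: [0.1, -0.3, -0.2]
gripper_width: 0.0856
grip_force: 0.0
```

```bash
python3 - <<'E'
from h import *
d=wsnap("w2"); cv2.imwrite("pics/w2.png",cv2.resize(d["img"][:,:,::-1],(800,600),interpolation=cv2.INTER_CUBIC))
E
```

```text
(no output)
```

View pics/w2.png

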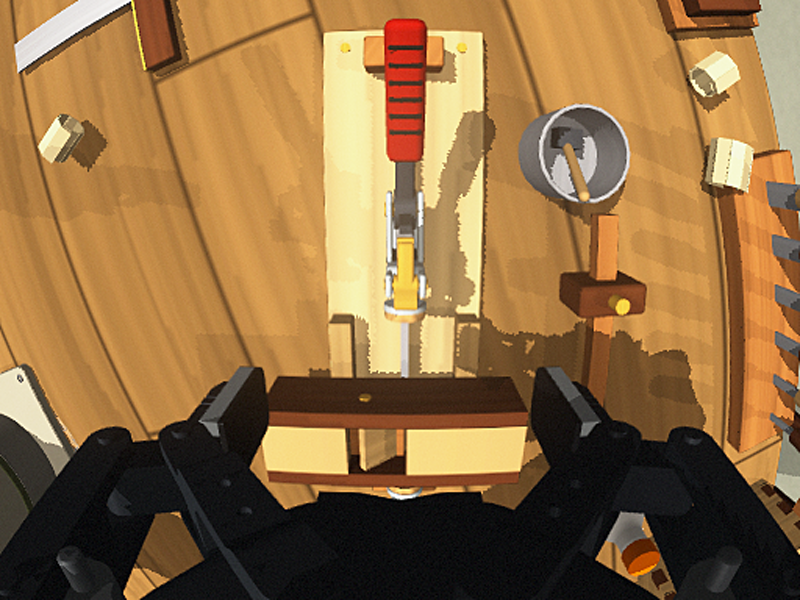

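```bash
python3 - <<'E'
from h import *
a=dict(np.load("w1.npz"));b=dict(np.load("w2.npz"))
f=lambda d,x0,y0,w,h:cv2.resize(d["img"][y0:y0+h,x0:x0+w,::-1],None,fx=6,fy=6,interpolation=cv2.INTER_CUBIC)
o=np.hstack([f(a,155,35,65,100),f(b,228,120,65,100)]);cv2.imwrite("pics/crop2.png",o);print(o.shape)
E
```

```text
(600, 780, 3)
```

View pics/crop2.png

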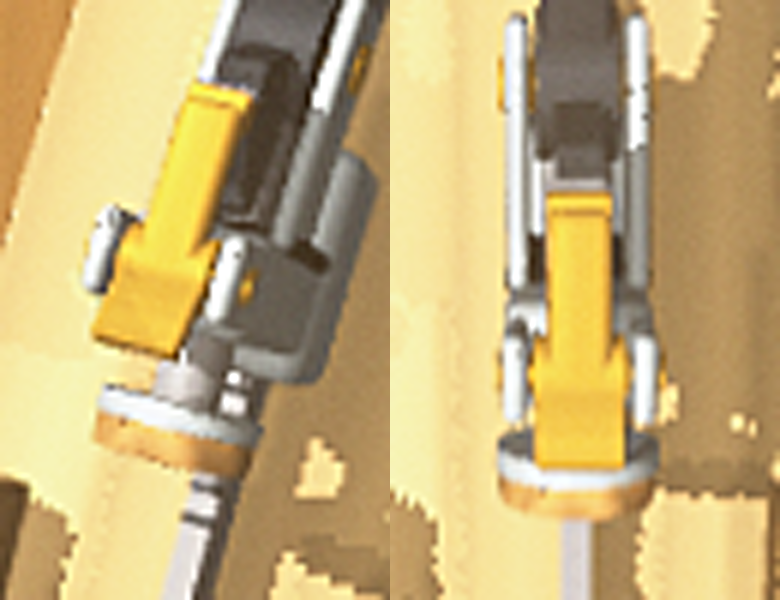

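The crop shows, in both views, the brass pawl (left (170,220), right (580,330)), its two ears (left (115,212)/(238,240), right (517,328)/(645,335)) and the moving cork disc (left (95..252,445), right (500..657,490)).

```bash
python3 - <<'E'
from h import *
a=dict(np.load("w1.npz"));b=dict(np.load("w2.npz"))
c1=lambda x,y:(155+(x+.5)/6-.5,35+(y+.5)/6-.5)
c2=lambda x,y:(228+(x-390+.5)/6-.5,120+(y+.5)/6-.5)
f=lambda x,y:((x+.5)*.64-.5,(y+.5)*.64-.5)
T={}
for n,p,q in (("earL",(115,212),(517,328)),("earR",(238,240),(645,335)),("pawlL",(93,333),(537,467)),("pawlR",(172,357),(625,467)),("pawltopL",(190,92),(550,197)),("corkL",(95,435),(500,487)),("corkR",(252,460),(657,490)),("pivL",(0,0),(0,0))):
    if n=="pivL":continue
    T[n]=tri(wray(a,*c1(*p)),wray(b,*c2(*q)));print(n,T[n][0].round(4),T[n][1].round(4))
az=lambda d,uv,z:(lambda o,r:o+r*(z-o[2])/r[2])(*wray(d,*uv))
print("bar",az(b,c2(577,590),.036),az(b,f(405,372),.036),"a",az(a,c1(180,590),.036))
k=[az(b,f(325,32),.012),az(b,f(483,34),.012),az(b,f(328,310),.012),az(b,f(480,372),.012)];print("board",np.round(k,4))
for i,j in((2,0),(3,1)): e=k[j]-k[i];print(np.degrees(np.arctan2(e[1],e[0])))
e=k[1]-k[0];print(np.degrees(np.arctan2(e[1],e[0])),np.linalg.norm(e))
print("grip tip",az(b,f(405,20),.139), "inner end",az(b,f(405,160),.105))
e=[az(b,f(267,424),.098),az(b,f(527,427),.098),az(b,f(272,378),.098)];print("blank",np.round(e,4),np.degrees(np.arctan2(*(e[0]-e[1])[1::-1])))
E
```

```text
earL [0.5514 0.107  0.1069] 0.0016
earR [0.5704 0.101  0.1091] 0.0005
pawlL [0.5493 0.0875 0.1148] 0.0002
pawlR [0.5617 0.0834 0.115 ] 0.0006
pawltopL [0.5626 0.125  0.1062] 0.0009
corkL [0.537  0.0731 0.0711] 0.0007
corkR [0.565  0.067  0.0778] 0.0017
bar [0.54106928 0.0374757  0.036     ] [0.53355025 0.01172356 0.036     ] a [0.54258752 0.04265411 0.036     ]
board [[ 0.5538  0.2883  0.012 ]
 [ 0.6713  0.2505  0.012 ]
 [ 0.4863  0.0729  0.012 ]
 [ 0.5924 -0.0188  0.012 ]]
72.58826394681567
73.68068699293177
-17.807141088048407 0.1233770593627837
grip tip [0.60184084 0.2374502  0.139     ] inner end [0.5805628  0.16757876 0.105     ]
blank [[ 0.4354  0.0274  0.098 ]
 [ 0.611  -0.0294  0.098 ]
 [ 0.4539  0.0602  0.098 ]] 162.07871269533916
```

play_rows(deltas=[{"dx": 0.2,"dy": 0.3,"dz": 3.0,"rx": 0,"ry": 0,"rz": 0,"grip": 1},{"dx": 0,"dy": 0,"dz": 4.0,"rx": 0,"ry": 0,"rz": 0,"grip": 1},{"dx": 0,"dy": 0,"dz": 4.0,"rx": 0,"ry": 0,"rz": 0,"grip": 1},{"dx": 0,"dy": 0,"dz": 3.0,"rx": 0,"ry": 0,"rz": 0,"grip": 1},{"dx": 0,"dy": 0,"dz": 2.3,"rx": 0,"ry": 0,"rz": 0,"grip": 1},{"dx": 0,"dy": 0,"dz": 0,"rx": 0,"ry": 0,"rz": 0,"grip": 1}])

```text
clock: 1.75
eef_pos: [0.5598, 0.0932, 0.0665]
ee_rot: [0.807, 0.591, -0.002, -0.0]
contact_force: [0.8, 0.7, 0.2]
gripper_width: 0.0856
grip_force: 0.0
```

```bash
python3 - <<'E'
from h import *
d=wsnap("w3"); 
from cell import *
s=snapshot("scene"); np.savez("s3.npz",**s)
o=np.zeros((600,800,3),np.uint8)
o[:384,:512]=d["img"][:,:,::-1]; c=cv2.resize(s["img"][175:285,210:300,::-1],None,fx=3.2,fy=3.2,interpolation=cv2.INTER_CUBIC); o[:c.shape[0],512:]=c[:,:288]
cv2.imwrite("pics/w3.png",o[:384])
E
```

```text
(no output)
```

View pics/w3.png

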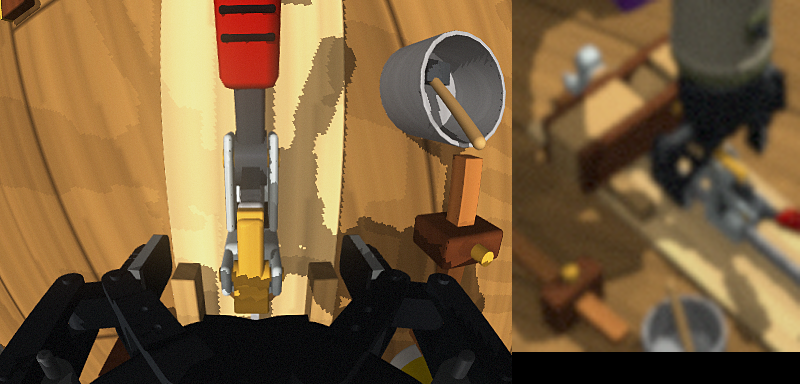

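The fingers straddle the column: pawl at (252,270), inner pad faces at 168 and 342, so it is centred. Shift 5 mm outward, then close.

play_rows(deltas=[{"dx": 0.5,"dy": 0,"dz": 0,"rx": 0,"ry": 0,"rz": 0,"grip": 1},{"dx": 0,"dy": 0,"dz": 0,"rx": 0,"ry": 0,"rz": 0,"grip": -1},{"dx": 0,"dy": 0,"dz": 0,"rx": 0,"ry": 0,"rz": 0,"grip": -1},{"dx": 0,"dy": 0,"dz": 0,"rx": 0,"ry": 0,"rz": 0,"grip": -1},{"dx": 0,"dy": 0,"dz": 0,"rx": 0,"ry": 0,"rz": 0,"grip": -1},{"dx": 0,"dy": 0,"dz": 0,"rx": 0,"ry": 0,"rz": 0,"grip": -1}])

```text
clock: 2.6
eef_pos: [0.5604, 0.1002, 0.0686]
ee_rot: [0.806, 0.592, -0.001, -0.001]
contact_force: [-10.8, 0.3, 10.0]
gripper_width: 0.0235
grip_force: 60.1
```

play_rows(deltas=[{"dx": -0.5,"dy": -0.1,"dz": -0.1,"rx": 0,"ry": 0,"rz": 0,"grip": -1},{"dx": -0.8,"dy": 0,"dz": 0,"rx": 0,"ry": 0,"rz": 0,"grip": -1},{"dx": -0.8,"dy": 0,"dz": 0,"rx": 0,"ry": 0,"rz": 0,"grip": -1},{"dx": -0.8,"dy": 0,"dz": 0,"rx": 0,"ry": 0,"rz": 0,"grip": -1},{"dx": -0.8,"dy": 0,"dz": 0,"rx": 0,"ry": 0,"rz": 0,"grip": -1},{"dx": -0.8,"dy": 0,"dz": 0,"rx": 0,"ry": 0,"rz": 0,"grip": -1},{"dx": -0.5,"dy": 0,"dz": 0,"rx": 0,"ry": 0,"rz": 0,"grip": -1}])

```text
clock: 3.48
eef_pos: [0.5463, 0.0545, 0.0687]
ee_rot: [0.806, 0.592, 0.001, -0.001]
contact_force: [6.1, 9.5, -13.0]
gripper_width: 0.023
grip_force: 60.6
```

play_rows(deltas=[{"dx": -0.3,"dy": 0,"dz": 0,"rx": 0,"ry": 0,"rz": 0,"grip": -1},{"dx": -0.3,"dy": 0,"dz": 0,"rx": 0,"ry": 0,"rz": 0,"grip": -1},{"dx": -0.3,"dy": 0,"dz": 0,"rx": 0,"ry": 0,"rz": 0,"grip": -1},{"dx": -0.3,"dy": 0,"dz": 0,"rx": 0,"ry": 0,"rz": 0,"grip": -1},{"dx": -0.3,"dy": 0,"dz": 0,"rx": 0,"ry": 0,"rz": 0,"grip": -1},{"dx": -0.3,"dy": 0,"dz": 0,"rx": 0,"ry": 0,"rz": 0,"grip": -1},{"dx": 0,"dy": 0,"dz": 0,"rx": 0,"ry": 0,"rz": 0,"grip": -1}])

```text
clock: 4.35
eef_pos: [0.5412, 0.0377, 0.0687]
ee_rot: [0.806, 0.592, 0.001, -0.001]
contact_force: [7.2, 9.0, -11.6]
gripper_width: 0.0234
grip_force: 60.4
```

```bash
python3 - <<'E'
from h import *
d=wsnap("w4"); 
from cell import *
s=snapshot("scene"); t=snapshot("side")
f=lambda s,y,x,h,w:cv2.resize(s["img"][y:y+h,x:x+w,::-1],(400,420),interpolation=cv2.INTER_CUBIC)
cv2.imwrite("pics/w4.png",np.hstack([f(s,175,210,105,100),f(t,150,205,84,80)]))
E
```

```text
(no output)
```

View pics/w4.png

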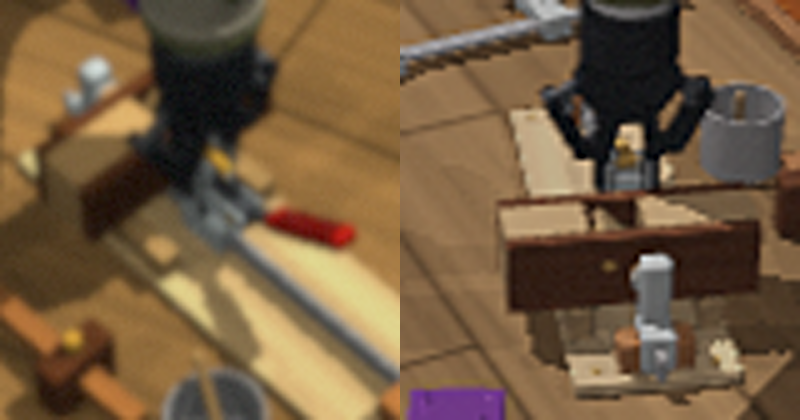

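The arm has slid close to the blank (left view (205,190)), and the blank still sits square on its bearers with the fixed jaw at right (652,270). Going on in small steps, watching the force.

play_rows(deltas=[{"dx": -0.2,"dy": 0,"dz": 0,"rx": 0,"ry": 0,"rz": 0,"grip": -1},{"dx": -0.2,"dy": 0,"dz": 0,"rx": 0,"ry": 0,"rz": 0,"grip": -1},{"dx": -0.2,"dy": 0,"dz": 0,"rx": 0,"ry": 0,"rz": 0,"grip": -1}])

```text
clock: 4.88
eef_pos: [0.5396, 0.0325, 0.0687]
ee_rot: [0.806, 0.592, 0.002, -0.001]
contact_force: [10.1, 10.9, -13.3]
gripper_width: 0.0231
grip_force: 60.3
```

play_rows(deltas=[{"dx": -0.2,"dy": 0,"dz": 0,"rx": 0,"ry": 0,"rz": 0,"grip": -1},{"dx": -0.2,"dy": 0,"dz": 0,"rx": 0,"ry": 0,"rz": 0,"grip": -1}])

```text
clock: 5.12
eef_pos: [0.5384, 0.0287, 0.0687]
ee_rot: [0.806, 0.592, 0.002, -0.001]
contact_force: [9.8, 10.7, -13.8]
gripper_width: 0.0231
grip_force: 60.3
```

play_rows(deltas=[{"dx": -0.15,"dy": 0,"dz": 0,"rx": 0,"ry": 0,"rz": 0,"grip": -1},{"dx": -0.15,"dy": 0,"dz": 0,"rx": 0,"ry": 0,"rz": 0,"grip": -1}])

```text
clock: 5.38
eef_pos: [0.5377, 0.0264, 0.0687]
ee_rot: [0.805, 0.593, 0.002, -0.001]
contact_force: [10.7, 13.2, -16.5]
gripper_width: 0.0231
grip_force: 60.1
```

play_rows(deltas=[{"dx": -0.15,"dy": 0,"dz": 0,"rx": 0,"ry": 0,"rz": 0,"grip": -1}])

```text
clock: 5.5
eef_pos: [0.5375, 0.0256, 0.0688]
ee_rot: [0.805, 0.593, 0.003, -0.001]
contact_force: [13.2, 18.5, -17.3]
gripper_width: 0.0229
grip_force: 59.8
```

play_rows(deltas=[{"dx": -0.15,"dy": 0,"dz": 0,"rx": 0,"ry": 0,"rz": 0,"grip": -1}])

```text
clock: 5.62
eef_pos: [0.5374, 0.0254, 0.0688]
ee_rot: [0.805, 0.593, 0.003, -0.001]
contact_force: [16.0, 21.3, -20.0]
gripper_width: 0.0232
grip_force: 59.7
```

play_rows(deltas=[{"dx": -0.15,"dy": 0,"dz": 0,"rx": 0,"ry": 0,"rz": 0,"grip": -1}])

```text
clock: 5.75
eef_pos: [0.5373, 0.0252, 0.0688]
ee_rot: [0.805, 0.593, 0.004, -0.002]
contact_force: [18.6, 24.8, -22.7]
gripper_width: 0.0226
grip_force: 59.8
```

play_rows(deltas=[{"dx": -0.15,"dy": 0,"dz": 0,"rx": 0,"ry": 0,"rz": 0,"grip": -1}])

```text
clock: 5.88
eef_pos: [0.5373, 0.0249, 0.0688]
ee_rot: [0.804, 0.594, 0.005, -0.002]
contact_force: [20.6, 29.1, -24.7]
gripper_width: 0.0232
grip_force: 60.0
```

The arm has stopped dead at 34 N along the bar, after 79 mm of travel, so the blank is nipped. I'll ease the push before letting go.

play_rows(deltas=[{"dx": 0.35,"dy": 0,"dz": 0,"rx": 0,"ry": 0,"rz": 0,"grip": -1},{"dx": 0.3,"dy": 0,"dz": 0,"rx": 0,"ry": 0,"rz": 0,"grip": -1}])

```text
clock: 6.12
eef_pos: [0.5374, 0.0255, 0.0687]
ee_rot: [0.806, 0.593, 0.001, -0.0]
contact_force: [5.1, 2.8, -9.0]
gripper_width: 0.0233
grip_force: 62.0
```

play_rows(deltas=[{"dx": 0,"dy": 0,"dz": 0,"rx": 0,"ry": 0,"rz": 0,"grip": 1},{"dx": 0,"dy": 0,"dz": 0,"rx": 0,"ry": 0,"rz": 0,"grip": 1},{"dx": 0,"dy": 0,"dz": 0,"rx": 0,"ry": 0,"rz": 0,"grip": 1},{"dx": 0,"dy": 0,"dz": 0,"rx": 0,"ry": 0,"rz": 0,"grip": 1}])

```text
clock: 6.62
eef_pos: [0.537, 0.0228, 0.0695]
ee_rot: [0.807, 0.591, 0.0, 0.0]
contact_force: [0.4, 0.2, 1.1]
gripper_width: 0.0856
grip_force: 0.0
```

play_rows(deltas=[{"dx": 0,"dy": 0,"dz": -3.0,"rx": 0,"ry": 0,"rz": 0,"grip": 1},{"dx": 0,"dy": 0,"dz": -4.0,"rx": 0,"ry": 0,"rz": 0,"grip": 1},{"dx": 0,"dy": 0,"dz": -4.0,"rx": 0,"ry": 0,"rz": 0,"grip": 1},{"dx": 0,"dy": 0,"dz": -2.0,"rx": 0,"ry": 0,"rz": 0,"grip": 0},{"dx": 4.0,"dy": 0,"dz": 0,"rx": 0,"ry": 0,"rz": 0,"grip": -1},{"dx": 0,"dy": 0,"dz": 0,"rx": 0,"ry": 0,"rz": 0,"grip": -1},{"dx": 0,"dy": 0,"dz": 0,"rx": 0,"ry": 0,"rz": 0,"grip": -1}])

```text
clock: 7.5
eef_pos: [0.5487, 0.0607, 0.1991]
ee_rot: [0.806, 0.591, -0.0, 0.0]
contact_force: [-0.2, -0.4, 0.0]
gripper_width: 0.0121
grip_force: 0.0
```

```bash
python3 - <<'E'
from h import *
d=wsnap("w5"); cv2.imwrite("pics/w5.png",cv2.resize(d["img"][:,:,::-1],(800,600),interpolation=cv2.INTER_CUBIC))
E
```

```text
(no output)
```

View pics/w5.png

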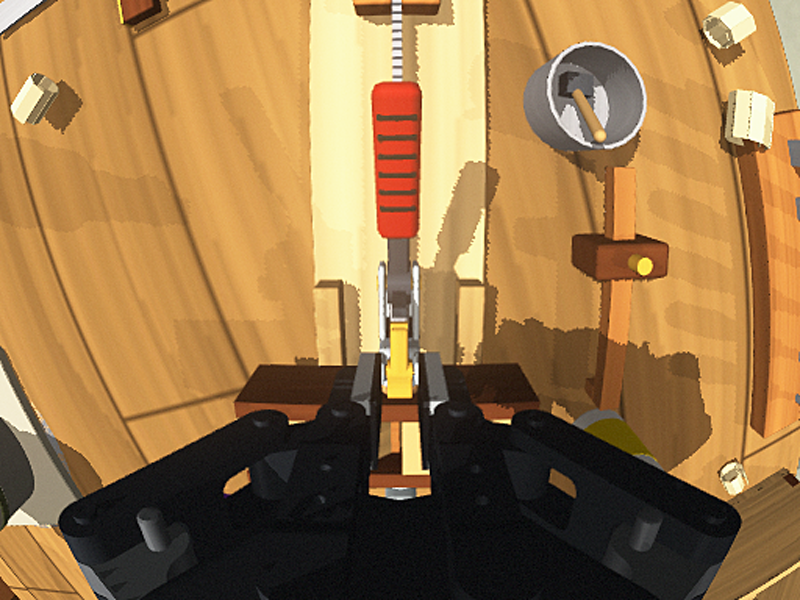

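The picture shows the blank square against the arm; the red grip runs from (397,83) at its tip to (398,237) at its inner end, with the pawl at (399,360). The fingers are closing above.

```bash
python3 - <<'E'
from h import *
from cell import read_state
b=dict(np.load("w5.npz"))
f=lambda x,y:((x+.5)*.64-.5,(y+.5)*.64-.5)
az=lambda d,uv,z:(lambda o,r:o+r*(z-o[2])/r[2])(*wray(d,*uv))
t=az(b,f(397,83),.140);i=az(b,f(398,237),.104);print(t,i,np.linalg.norm(t-i))
e=np.array([np.cos(np.radians(72.5)),np.sin(np.radians(72.5)),0])
for n,x in(("tip",t-e*.104),("tcpcol",np.array([.5374,.0255,0])+e*.042)): print("pivot from",n,x[:2])
s=read_state();p=s["eef_pos"];print(p,"tip in tool:",R.from_quat(s["ee_rot"]).as_matrix().T@(t-p),s["gripper_width"])
E
```

```text
[0.57964842 0.16325603 0.14      ] [0.55800429 0.09367706 0.104     ] 0.08127546824113918
pivot from tip [0.54837502 0.06406947]
pivot from tcpcol [0.55002964 0.06555611]
[0.54872161 0.06032121 0.19910657] tip in tool: [ 0.10750271 -0.00153775  0.05904604] 0.004458765415156607
```

play_rows(deltas=[{"dx": 4.0,"dy": 0,"dz": 0,"rx": 0,"ry": 0,"rz": 0,"grip": -1},{"dx": 3.9,"dy": 0,"dz": 0,"rx": 0,"ry": 0,"rz": 0,"grip": -1},{"dx": 0,"dy": 0,"dz": 3.0,"rx": 0,"ry": 0,"rz": 0,"grip": -1},{"dx": 0,"dy": 0,"dz": 2.4,"rx": 0,"ry": 0,"rz": 0,"grip": -1},{"dx": 0,"dy": 0,"dz": 0,"rx": 0,"ry": 0,"rz": 0,"grip": -1},{"dx": 0,"dy": 0,"dz": 0,"rx": 0,"ry": 0,"rz": 0,"grip": -1}])

```text
clock: 8.3
eef_pos: [0.5732, 0.1361, 0.1464]
ee_rot: [0.807, 0.591, 0.001, 0.0]
contact_force: [0.2, -0.1, 0.3]
gripper_width: 0.0001
grip_force: 0.0
```

play_rows(deltas=[{"dx": 0,"dy": 0,"dz": 0.3,"rx": 0,"ry": 0,"rz": 0,"grip": -1},{"dx": 0,"dy": 0,"dz": 0.3,"rx": 0,"ry": 0,"rz": 0,"grip": -1}])

```text
clock: 8.55
eef_pos: [0.573, 0.1366, 0.1399]
ee_rot: [0.806, 0.591, 0.001, 0.0]
contact_force: [-0.4, 0.3, 0.2]
gripper_width: 0.0
grip_force: 0.0
```

play_rows(deltas=[{"dx": 0,"dy": 0,"dz": 0.3,"rx": 0,"ry": 0,"rz": 0,"grip": -1}])

```text
clock: 8.68
eef_pos: [0.5727, 0.1366, 0.1364]
ee_rot: [0.806, 0.591, 0.0, 0.0]
contact_force: [-0.2, 0.3, -0.2]
gripper_width: 0.0002
grip_force: 0.0
```

play_rows(deltas=[{"dx": 0,"dy": 0,"dz": 0.3,"rx": 0,"ry": 0,"rz": 0,"grip": -1}])

```text
clock: 8.8
eef_pos: [0.5727, 0.1366, 0.1332]
ee_rot: [0.806, 0.591, 0.0, 0.0]
contact_force: [-1.3, 0.1, 3.3]
gripper_width: -0.0001
grip_force: 1.1
```

play_rows(deltas=[{"dx": 0.17,"dy": 0,"dz": 0.3,"rx": 0,"ry": 0,"rz": 0,"grip": -1}])

```text
clock: 8.93
eef_pos: [0.5733, 0.1383, 0.1304]
ee_rot: [0.806, 0.591, 0.0, 0.0]
contact_force: [-1.2, -0.8, 2.3]
gripper_width: -0.0001
grip_force: 1.3
```

play_rows(deltas=[{"dx": 0.17,"dy": 0,"dz": 0.3,"rx": 0,"ry": 0,"rz": 0,"grip": -1}])

```text
clock: 9.05
eef_pos: [0.5739, 0.1401, 0.1274]
ee_rot: [0.806, 0.591, 0.0, 0.0]
contact_force: [-0.9, 1.0, 3.5]
gripper_width: 0.0003
grip_force: 1.6
```

play_rows(deltas=[{"dx": 0.16,"dy": 0,"dz": 0.3,"rx": 0,"ry": 0,"rz": 0,"grip": -1}])

```text
clock: 9.18
eef_pos: [0.5744, 0.1418, 0.1245]
ee_rot: [0.806, 0.591, 0.0, 0.0]
contact_force: [-0.8, 1.1, 5.5]
gripper_width: -0.0001
grip_force: 2.5
```

play_rows(deltas=[{"dx": 0.15,"dy": 0,"dz": 0.3,"rx": 0,"ry": 0,"rz": 0,"grip": -1}])

```text
clock: 9.3
eef_pos: [0.575, 0.1433, 0.1218]
ee_rot: [0.806, 0.591, 0.001, 0.0]
contact_force: [-1.7, 0.1, 7.5]
gripper_width: 0.0001
grip_force: 3.7
```

play_rows(deltas=[{"dx": 0.14,"dy": 0,"dz": 0.3,"rx": 0,"ry": 0,"rz": 0,"grip": -1}])

```text
clock: 9.43
eef_pos: [0.5755, 0.1448, 0.1191]
ee_rot: [0.806, 0.591, 0.001, 0.0]
contact_force: [-2.2, 0.1, 10.3]
gripper_width: -0.0001
grip_force: 4.7
```

play_rows(deltas=[{"dx": 0.08,"dy": 0,"dz": 0.2,"rx": 0,"ry": 0,"rz": 0,"grip": -1}])

```text
clock: 9.55
eef_pos: [0.5758, 0.1457, 0.1172]
ee_rot: [0.806, 0.591, 0.001, 0.0]
contact_force: [-3.0, 0.7, 9.3]
gripper_width: -0.0
grip_force: 4.5
```

play_rows(deltas=[{"dx": 0.08,"dy": 0,"dz": 0.2,"rx": 0,"ry": 0,"rz": 0,"grip": -1}])

```text
clock: 9.68
eef_pos: [0.5761, 0.1466, 0.1153]
ee_rot: [0.806, 0.592, 0.001, 0.0]
contact_force: [-2.3, 1.3, 9.2]
gripper_width: 0.0
grip_force: 4.1
```

play_rows(deltas=[{"dx": 0.07,"dy": 0,"dz": 0.2,"rx": 0,"ry": 0,"rz": 0,"grip": -1}])

```text
clock: 9.8
eef_pos: [0.5761, 0.1472, 0.1129]
ee_rot: [0.806, 0.592, 0.001, 0.0]
contact_force: [0.2, 0.3, 1.5]
gripper_width: -0.0001
grip_force: 0.3
```

play_rows(deltas=[{"dx": 0.07,"dy": 0,"dz": 0.2,"rx": 0,"ry": 0,"rz": 0,"grip": -1}])

```text
clock: 9.93
eef_pos: [0.5761, 0.1473, 0.1103]
ee_rot: [0.806, 0.591, 0.0, 0.0]
contact_force: [1.3, 1.6, 3.8]
gripper_width: 0.0002
grip_force: 1.8
```

First click felt: the force fell from 9 N to 1.5 N at z 0.114, where it was predicted.

play_rows(deltas=[{"dx": 0.06,"dy": 0,"dz": 0.2,"rx": 0,"ry": 0,"rz": 0,"grip": -1}])

```text
clock: 10.05
eef_pos: [0.5764, 0.1479, 0.1085]
ee_rot: [0.806, 0.591, 0.0, 0.0]
contact_force: [-0.7, 1.3, 6.5]
gripper_width: 0.0001
grip_force: 3.1
```

play_rows(deltas=[{"dx": 0.06,"dy": 0,"dz": 0.2,"rx": 0,"ry": 0,"rz": 0,"grip": -1}])

```text
clock: 10.18
eef_pos: [0.5767, 0.1485, 0.1068]
ee_rot: [0.806, 0.591, 0.001, 0.0]
contact_force: [-1.6, 1.0, 8.2]
gripper_width: -0.0003
grip_force: 4.3
```

play_rows(deltas=[{"dx": 0.06,"dy": 0,"dz": 0.2,"rx": 0,"ry": 0,"rz": 0,"grip": -1}])

```text
clock: 10.3
eef_pos: [0.5769, 0.1492, 0.1051]
ee_rot: [0.806, 0.591, 0.001, 0.0]
contact_force: [-1.5, 1.7, 10.1]
gripper_width: 0.0001
grip_force: 4.8
```

play_rows(deltas=[{"dx": 0.05,"dy": 0,"dz": 0.2,"rx": 0,"ry": 0,"rz": 0,"grip": -1}])

```text
clock: 10.42
eef_pos: [0.5771, 0.1498, 0.1032]
ee_rot: [0.806, 0.591, 0.001, 0.0]
contact_force: [-0.5, 1.9, 9.6]
gripper_width: -0.0
grip_force: 4.7
```

play_rows(deltas=[{"dx": 0.05,"dy": 0,"dz": 0.2,"rx": 0,"ry": 0,"rz": 0,"grip": -1}])

```text
clock: 10.55
eef_pos: [0.5773, 0.1505, 0.1012]
ee_rot: [0.806, 0.591, 0.001, -0.0]
contact_force: [-0.9, 1.9, 9.4]
gripper_width: -0.0001
grip_force: 4.2
```

play_rows(deltas=[{"dx": 0.04,"dy": 0,"dz": 0.2,"rx": 0,"ry": 0,"rz": 0,"grip": -1}])

```text
clock: 10.68
eef_pos: [0.5773, 0.1507, 0.0988]
ee_rot: [0.806, 0.591, 0.001, -0.0]
contact_force: [0.9, -0.4, 1.7]
gripper_width: -0.0002
grip_force: 0.5
```

play_rows(deltas=[{"dx": 0.04,"dy": 0,"dz": 0.15,"rx": 0,"ry": 0,"rz": 0,"grip": -1}])

```text
clock: 10.8
eef_pos: [0.577, 0.1504, 0.0966]
ee_rot: [0.806, 0.591, 0.0, 0.0]
contact_force: [1.0, 1.9, 3.0]
gripper_width: -0.0001
grip_force: 1.5
```

play_rows(deltas=[{"dx": 0.04,"dy": 0,"dz": 0.15,"rx": 0,"ry": 0,"rz": 0,"grip": -1}])

```text
clock: 10.92
eef_pos: [0.5772, 0.1508, 0.0952]
ee_rot: [0.806, 0.591, 0.0, 0.0]
contact_force: [-1.0, 1.3, 5.6]
gripper_width: -0.0004
grip_force: 2.5
```

Second click felt at z 0.0995. The third should come near z 0.0855.

play_rows(deltas=[{"dx": 0.03,"dy": 0,"dz": 0.2,"rx": 0,"ry": 0,"rz": 0,"grip": -1}])

```text
clock: 11.05
eef_pos: [0.5774, 0.1512, 0.0936]
ee_rot: [0.806, 0.591, 0.0, 0.0]
contact_force: [-1.1, -0.2, 7.9]
gripper_width: 0.0001
grip_force: 3.9
```

play_rows(deltas=[{"dx": 0.03,"dy": 0,"dz": 0.2,"rx": 0,"ry": 0,"rz": 0,"grip": -1}])

```text
clock: 11.18
eef_pos: [0.5776, 0.1515, 0.0919]
ee_rot: [0.806, 0.591, 0.0, 0.0]
contact_force: [-2.9, 0.4, 8.9]
gripper_width: -0.0001
grip_force: 4.8
```

play_rows(deltas=[{"dx": 0.02,"dy": 0,"dz": 0.2,"rx": 0,"ry": 0,"rz": 0,"grip": -1}])

```text
clock: 11.3
eef_pos: [0.5777, 0.1519, 0.09]
ee_rot: [0.806, 0.591, 0.001, 0.0]
contact_force: [-2.0, 1.4, 9.5]
gripper_width: -0.0001
grip_force: 4.9
```

play_rows(deltas=[{"dx": 0.02,"dy": 0,"dz": 0.15,"rx": 0,"ry": 0,"rz": 0,"grip": -1}])

```text
clock: 11.42
eef_pos: [0.5778, 0.1522, 0.0886]
ee_rot: [0.806, 0.591, 0.001, 0.0]
contact_force: [-1.4, 0.9, 9.5]
gripper_width: -0.0001
grip_force: 4.6
```

play_rows(deltas=[{"dx": 0.01,"dy": 0,"dz": 0.15,"rx": 0,"ry": 0,"rz": 0,"grip": -1}])

```text
clock: 11.55
eef_pos: [0.5778, 0.1525, 0.087]
ee_rot: [0.806, 0.591, 0.001, -0.0]
contact_force: [-1.9, 1.8, 9.2]
gripper_width: -0.0
grip_force: 4.3
```

play_rows(deltas=[{"dx": 0.01,"dy": 0,"dz": 0.1,"rx": 0,"ry": 0,"rz": 0,"grip": -1}])

```text
clock: 11.68
eef_pos: [0.5779, 0.1527, 0.086]
ee_rot: [0.806, 0.591, 0.001, -0.0]
contact_force: [-0.6, 3.3, 6.2]
gripper_width: 0.0001
grip_force: 2.7
```

play_rows(deltas=[{"dx": 0,"dy": 0,"dz": 0.1,"rx": 0,"ry": 0,"rz": 0,"grip": -1}])

```text
clock: 11.8
eef_pos: [0.5773, 0.1518, 0.084]
ee_rot: [0.806, 0.591, -0.0, 0.0]
contact_force: [0.7, 0.5, 0.6]
gripper_width: 0.0002
grip_force: 0.7
```

Third click felt at about z 0.0855. Now bear down gently, well short of the fourth.

play_rows(deltas=[{"dx": 0,"dy": 0,"dz": 0.15,"rx": 0,"ry": 0,"rz": 0,"grip": -1}])

```text
clock: 11.92
eef_pos: [0.5774, 0.1519, 0.0825]
ee_rot: [0.806, 0.591, -0.0, -0.0]
contact_force: [-0.1, 1.4, 3.1]
gripper_width: -0.0002
grip_force: 1.7
```

play_rows(deltas=[{"dx": 0,"dy": 0,"dz": 0.1,"rx": 0,"ry": 0,"rz": 0,"grip": -1}])

```text
clock: 12.05
eef_pos: [0.5775, 0.152, 0.0817]
ee_rot: [0.806, 0.591, -0.0, -0.0]
contact_force: [-1.2, 0.5, 4.3]
gripper_width: -0.0
grip_force: 2.2
```

play_rows(deltas=[{"dx": 0,"dy": 0,"dz": 0,"rx": 0,"ry": 0,"rz": 0,"grip": -1},{"dx": 0,"dy": 0,"dz": 0,"rx": 0,"ry": 0,"rz": 0,"grip": -1},{"dx": 0,"dy": 0,"dz": 0,"rx": 0,"ry": 0,"rz": 0,"grip": -1}])

```text
clock: 12.42
eef_pos: [0.5775, 0.1519, 0.0818]
ee_rot: [0.806, 0.591, -0.0, -0.0]
contact_force: [-0.3, 0.1, 4.1]
gripper_width: -0.0002
grip_force: 1.6
```

play_rows(deltas=[{"dx": 0,"dy": 0,"dz": 0.07,"rx": 0,"ry": 0,"rz": 0,"grip": -1},{"dx": 0,"dy": 0,"dz": 0,"rx": 0,"ry": 0,"rz": 0,"grip": -1},{"dx": 0,"dy": 0,"dz": 0,"rx": 0,"ry": 0,"rz": 0,"grip": -1}])

```text
clock: 12.8
eef_pos: [0.5775, 0.152, 0.0812]
ee_rot: [0.806, 0.591, 0.0, 0.0]
contact_force: [-0.1, 1.1, 4.6]
gripper_width: 0.0002
grip_force: 2.3
```

```bash
python3 - <<'E'
from h import *
from cell import *
s=snapshot("scene"); t=snapshot("side")
f=lambda s,y,x,h,w:cv2.resize(s["img"][y:y+h,x:x+w,::-1],(400,420),interpolation=cv2.INTER_CUBIC)
cv2.imwrite("pics/end.png",np.hstack([f(s,165,200,147,140),f(t,130,205,95,90)]))
E
```

```text
(no output)
```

View pics/end.png

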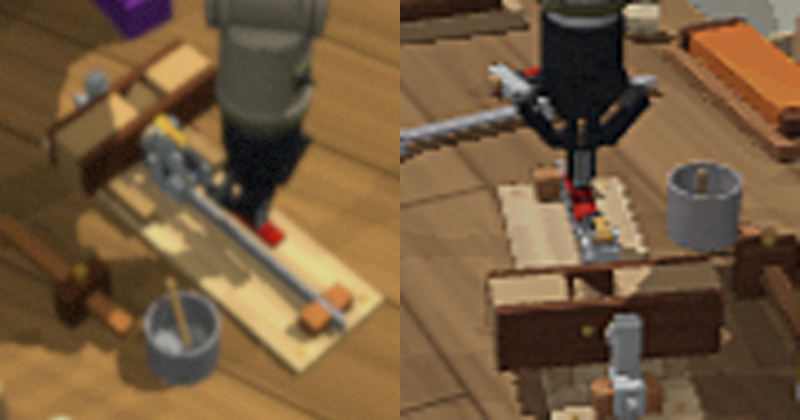

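The blank sits square between the jaws (left (130,110)), the fingers bear on the lowered red grip ((262,228)), and the tin and gauge are undisturbed. Handing in.

```bash
python3 -c "
from cell import *
print(sign_off())"
```

```text
the job is handed in; nothing more can be done
None
```

The job is handed in: the blank is nipped square between both cork pads, the lever went down exactly three clicks by feel, and the arm is still bearing down in the third notch with about 4.6 N; I touched none of the other tools or the glue.

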